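# Make the scan box safe and hold its guard open

## Task

Pull the red safety plug out of the yellow interlock unit and put it in the green tray, so that the laser is dead before the guard is lifted. Then raise the amber guard of the scan box, which has a red bar to lift it by, to about 50 degrees above closed and finish while still holding it there, steady: it springs shut if let go. Leave the ball stand, the steel riser block and the grey bracket where they are.

Things in the scene. Friction and masses are not known exactly. Their poses are not given: they have to be found in the camera images.
- interlock: yellow interlock unit, a block 90 x 90 x 50 mm high fixed to the bench, origin at the centre of its underside, z up. In the middle of its top is a square socket 21 mm wide and 34 mm deep, which holds the plug upright. Two sprung detent slides inside the socket (on the unit's +y and -y sides, with black buttons that poke out of the side faces) snap into a groove of the plug, so it takes a firm straight upward pull (about 8 to 12 N over the first 10 mm) to come out
- socket_mouth (a point): centre of the socket's mouth, on the top face of the interlock unit, 50 mm above the bench
- plug_grip (a point): centre of the red square grip of the safety plug; the grip is 24 x 24 mm across (its sides lie along this point's x and y axes) and 38 mm high along z, so its top is 19 mm above this point; below it a black collar 34 mm across and 4 mm thick (19 to 23 mm below this point) rests on the interlock unit, and below that a round steel shank 19 mm across and 28 mm long. The loose plug weighs about 80 g and is 70 mm long
- plug_tip (a point): foot of the plug's shank, 51 mm below plug_grip along the plug's own axis
- tray: green open tray fixed to the bench, 180 x 180 mm outside, walls 4 mm thick and 30 mm high, floor 4 mm thick; origin at the centre of its underside, axes along its sides
- scanbox: grey open-topped scan box fixed to the bench, 220 x 220 x 100 mm high, origin at the centre of its underside; its x axis points from its front (the side of the red bar, towards the robot) to the hinge at its back, y along the hinge
- guard_hinge (a point): middle of the guard's hinge line, on the box's back rim 108 mm behind the box's centre and 100 mm above the bench; the hinge runs along the box's y axis. It does not move with the guard
- guard_bar (a point): middle of the red round bar by which the guard is lifted; the bar is 12 mm thick, runs parallel to the hinge, is 110 mm long between its two posts and stands with its centre 40 mm above the amber panel. With the guard closed it lies 190 mm in front of the hinge line and 46 mm above it (146 mm above the bench). Being round, the bar can roll in a grip that does not turn with the guard. The axes of this point turn with the guard
- guard (a joint): angle of the amber guard (215 x 216 x 6 mm panel, about 0.4 kg) in rad: 0 closed and level, growing as the bar is raised, stop at 1.4 (80 degrees). Its weight and a spring always drive it shut, about 2 to 4 N at the bar
- ballstand: bystander: reference ball, a white 25 mm ball on a black stem, 95 mm high in all, on an aluminium foot 56 mm across; loose; origin at the centre of its underside
- riser: bystander: dark grooved steel riser block 50 x 50 x 100 mm high, standing loose; origin at the centre of its underside
- bracket: bystander: grey folded sheet bracket, 60 x 80 mm base with one 40 mm high upstand at its +x edge, loose; origin at the centre of its underside
Not all that is in view belongs to the job. Several things look just like the interlock: the one meant starts farthest to the robot's left.

How it is judged:
By the outcome, as a careful person would: the job done as asked, in the order asked, and still so for the second after the job is handed in, while the arm keeps its last pose, push and grip.
It also fails if it takes over 56 s, if anything falls off the work surface, if the arm or the gripper's body presses on something with over 40 N, if the wrist force passes 120 N, or if a joint passes its speed limit or range.

## Robot

A 6-joint arm with a two-finger parallel gripper is mounted at the origin on the work surface. World frame = base frame: x ahead of the robot, y to its left, z up, the work surface at z = 0. Lengths are in m, angles in rad, forces in N, time in s.
With the tool pointing down it reaches from about 0.35 to 0.975 m from the base axis. Payload 7.1 kg.
Tool frame: the origin (TCP) lies at the very end of the fingers, on their centre line; the grasp point (between the pads) lies 19 mm behind it; z points along the fingers, y is the line along which they close (so a half turn about z gives the same grasp; the last joint's range is limited). The gripper opens to 88 mm and grips with 3 to 60 N. Pads are 20 mm wide; open, the fingers measure 115 mm over their backs; the gripper's body (75 mm by 178 mm) begins 61 mm behind the grasp point.
Start: joints at [-1.323, 0.423, 1.63, -0, 1.089, -0.019], TCP at [0.165, -0.603, 0.223] pointing down, gripper open.
Joint ranges: [-3, 3], [-0.9, 2.11], [0.09, 2.58], [-1.31, 4.45], [0.11, 2.69], [-2.54, 2.54]. Speed limits (rad/s): [2.39, 2.39, 3.01, 3.14, 3.14, 3.14].

## Interface

Orientations are given as [roll, pitch, yaw] about the fixed x, y, z axes, in that order (R = Rz(yaw) Ry(pitch) Rx(roll)).
In Python, from rig import * gives the robot as it stands. The module is installed in compiled form; this text tells all that it offers.
- The arm moves only by the tool move_arm, never from a script. Its argument "commands" is a list of rows, each a list of 7 numbers: the turn, a rotation vector about the tool's x, y, z in units of 0.1 rad (1.0 is 0.1 rad), then the shift along the tool's x, y, z in units of 30 mm (1.0 is 30 mm), then the closure, from -1 (fully open) to 1 (shut). In form: [[rx, ry, rz, tx, ty, tz, fingers], ...]. A call has exactly 5 rows; each row shifts and turns the commanded pose from where the row before left it, along the tool's axes as they then stand; what a row does not reach is not made up. A row lasts 1/12 s, in which the tool goes at most 41.7 mm and 7.16 degrees, less where a joint would pass 70% of its speed; a pose out of reach is approached as far as the arm can. A call with a number of a shift or a turn outside -1 to 1 is refused whole. A call with a gripper value outside its range is refused whole. The fingers move at their own pace and stop on an object; "force" is the grip in N (left out, the last holds). Time passes only in rows, so rows that do not move let the fingers close, or fill a call up. It gives the time, the measured TCP pose, the force, the opening and the grip force at its end, in the units of the state.
- sense(): the state, without advancing time (a new reading comes with each control period).
- snapshot(name): name is "scene" or "top"; returns the picture (400x640x3 uint8, red, green, blue); there is no depth.
- get_calibration(name): a dict with "fx", "fy", "cx", "cy" (pixels), "k1" (the pictures are not rectified: a ray, as slopes to the right and down, at radius r is drawn at 1 + k1 r^2 times it, then the intrinsics apply), "rvec" (rotation vector, rad) and "tvec" (3), from world to camera coordinates, as OpenCV has them. Camera axes: x right, y down, z forward; pixel columns grow to the right and rows downward; lengths in m; the calibration is good to about 2 mm. A picture is of the moment at which its call begins. get_calibration takes no time and is no camera call.
- close_job(): hands the job in; it is judged then, once.
Trained networks look in the newest picture that a camera, given by its name, has taken for a name from the list of things; names that differ only in an ending like _2 or _b are one class to them, and where a whole thing is asked for, a point or a joint stands for the part that bears it (a point fixed in the world has none). Each returns a list of dicts, best first, with "p" (0 to 1); they miss things now and then, are a little off and sometimes report something else, mostly with a low value. They report only what shows in the picture. A call takes as long as a camera call. They do not tell look-alikes from the thing itself.
- regions_of(name, camera): "region" (400x640 bool, what is visible of it) and "uv" ([column, row] in pixels, amid what is visible of it).
The state is a dict: "time_s": time; "joint_positions": joint angles; "joint_vel": joint speeds; "joint_torque": joint torques, N m; "tcp_pos": TCP position; "tcp_rot": TCP orientation; "contact_force": force on the tool from outside, world axes, zero at the start; "wrist_torque": the same for the moment, N m; "opening": opening from 0.0 (shut) to 1.0 (fully open); "finger_force": force on a finger pad.
Only numpy, scipy, OpenCV 4.12 (cv2) and the standard library are available. Lean on these libraries where they do the work, as an engineer would, in place of code of your own. Each camera call takes 0.05 s, during which the arm holds its last target. There are 200 camera calls.

## Working session

There is one attempt and no reset: what is moved stays moved. The work goes in short steps, Python scripts to look and compute and a tool call to move; the robot and the scene stay as the last step left them, time stands still between calls to the robot, and variables do not carry over. Pictures are saved under pics/ and viewed, at most 10 in all, crops included, and the job is handed in when it is done.

Besides the shell and the picture viewer there is one more tool, called after "Emit:" as name(argument=value, ...), one argument or row to a line, values as JSON. move_arm: Moves the arm, as the interface text tells. Shifts and turns lie within -1 to 1; 1 stands for 30 mm of shift or 0.1 rad of turn. Its arguments: {"type":"object","properties":{"commands":{"type":"array"},"force":{"type":"number"}},"required":["commands"]}

```bash
mkdir -p pics; ls
cat > h.py <<'E'
from rig import *
import numpy as np, cv2
from scipy.spatial.transform import Rotation as R
def ray(cam,uv):
    c=get_calibration(cam); r=np.array([(uv[0]-c["cx"])/c["fx"],(uv[1]-c["cy"])/c["fy"]]); s=r.copy()
    for _ in range(30): s=r/(1+c["k1"]*(s@s))
    M=R.from_rotvec(np.ravel(c["rvec"])).as_matrix(); t=np.ravel(c["tvec"])
    return -M.T@t, M.T@np.array([s[0],s[1],1])
def atz(cam,uv,z):
    o,d=ray(cam,uv); return o+d*(z-o[2])/d[2]
def proj(cam,P):
    c=get_calibration(cam); P=np.atleast_2d(P)
    M=R.from_rotvec(np.ravel(c["rvec"])).as_matrix(); q=P@M.T+np.ravel(c["tvec"]); s=q[:,:2]/q[:,2:]
    s=s*(1+c["k1"]*(s**2).sum(1,keepdims=True)); return s*[c["fx"],c["fy"]]+[c["cx"],c["cy"]]
def shot(cam,name):
    im=snapshot(cam); cv2.imwrite(f"pics/{name}.png",im[:,:,::-1]); return im
E
python3 - <<'E'
from h import *
for c in("scene","top"):
    shot(c,c+"0"); print(c,ray(c,(320,200)))
    for n in("interlock","plug_grip","tray","scanbox","guard_bar","ballstand","riser","bracket"):
        print(n,[(round(d["p"],2),np.round(d["uv"]).tolist(),int(d["region"].sum())) for d in regions_of(n,c)])
s=sense();print(s)
E
```

```text
pics
scene (array([ 1.38438551, -0.83209175,  1.16187794]), array([-0.57132363,  0.45743918, -0.6814903 ]))
interlock [(0.97, [221.0, 280.0], 1295), (0.96, [207.0, 217.0], 981), (0.66, [259.0, 236.0], 971), (0.57, [142.0, 268.0], 1192)]
plug_grip [(0.73, [261.0, 226.0], 162)]
tray [(0.66, [412.0, 161.0], 1807)]
scanbox [(0.86, [385.0, 211.0], 6119)]
guard_bar [(0.58, [386.0, 198.0], 3693)]
ballstand [(0.72, [458.0, 173.0], 238)]
riser [(0.85, [284.0, 290.0], 800)]
bracket [(0.61, [334.0, 196.0], 133)]
top (array([ 0.2562422 , -0.10595279,  1.4678261 ]), array([ 0.18940747, -0.01606786, -0.9818078 ]))
interlock [(0.92, [375.0, 232.0], 721), (0.92, [425.0, 207.0], 801), (0.72, [401.0, 280.0], 775)]
plug_grip []
tray [(0.74, [190.0, 220.0], 2776), (0.38, [267.0, 170.0], 4274)]
scanbox [(0.84, [271.0, 174.0], 4845)]
guard_bar [(0.66, [272.0, 171.0], 4254), (0.27, [269.0, 176.0], 4854)]
ballstand [(0.48, [173.0, 173.0], 234)]
riser [(0.85, [397.0, 161.0], 345)]
bracket [(0.61, [278.0, 230.0], 408)]
{'time_s': 0.9, 'joint_positions': array([-1.32294990e+00,  4.23066553e-01,  1.62990703e+00,  4.42387608e-05,
        1.08861755e+00, -1.89837186e-02]), 'joint_vel': array([-0.0034015 , -0.00071638, -0.00135412, -0.00066244,  0.00102213,
       -0.00112154]), 'joint_torque': array([-1.36721010e-04, -5.44562280e+01, -2.74048680e+01,  6.43232488e-02,
        1.67118874e-02,  1.12664063e-05]), 'tcp_pos': array([ 0.16483771, -0.6028476 ,  0.22269319]), 'tcp_rot': array([ 3.14159039e+00, -3.91590923e-05,  2.66809633e-01]), 'contact_force': array([ 0.2726012 ,  0.1032798 , -0.77357459]), 'wrist_torque': array([-0.02964075, -0.00591992, -0.04761289]), 'finger_force': 0.0, 'opening': 1.0018073430467824}
```

Run:
```python
import cv2
for n,(x0,x1,y0,y1) in {"scene0":(110,510,120,340),"top0":(140,480,120,330)}.items():
    i=cv2.imread(f"pics/{n}.png")[y0:y1,x0:x1]; cv2.imwrite(f"pics/{n}c.png",cv2.resize(i,None,fx=2,fy=2,interpolation=cv2.INTER_CUBIC))
from h import *
for n,uv in dict(i1=(375,232),i2=(425,207),i3=(401,280)).items(): print(n,"top",atz("top",uv,.04))
for uv in((221,280),(207,217),(259,236),(142,268)): print("scene",atz("scene",uv,.03))
for n,uv,z in(("tray",(190,220),.01),("box",(271,174),.09),("ball",(173,173),.05),("riser",(397,161),.1),("br",(278,230),.01)): print(n,atz("top",uv,z))
```

```text
i1 top [ 0.42380999 -0.31633852  0.04      ]
i2 top [ 0.51173749 -0.49035183  0.04      ]
i3 top [ 0.26406319 -0.40121852  0.04      ]
scene [ 0.51863754 -0.490211    0.03      ]
scene [ 0.27598555 -0.39757373  0.03      ]
scene [ 0.44524938 -0.31564229  0.03      ]
scene [ 0.34204192 -0.64229375  0.03      ]
tray [0.46165421 0.31827002 0.01      ]
box [0.60813357 0.03537147 0.09      ]
ball [0.61781476 0.37576358 0.05      ]
riser [ 0.65644125 -0.38516091  0.1       ]
br [0.43069267 0.01361382 0.01      ]
```

View pics/scene0c.png

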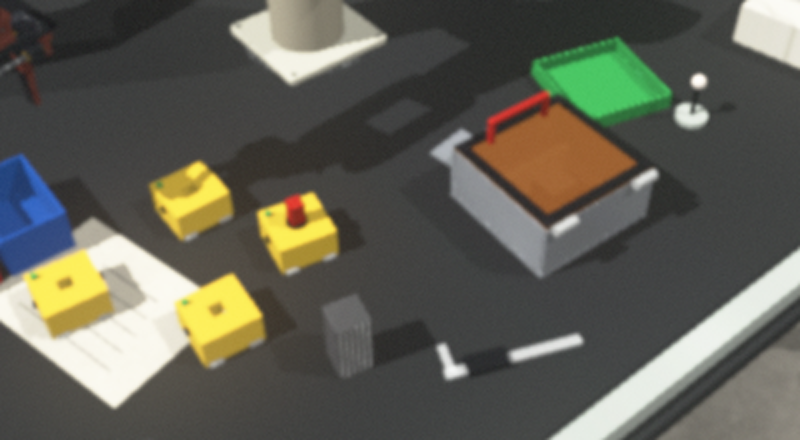

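View pics/top0c.png

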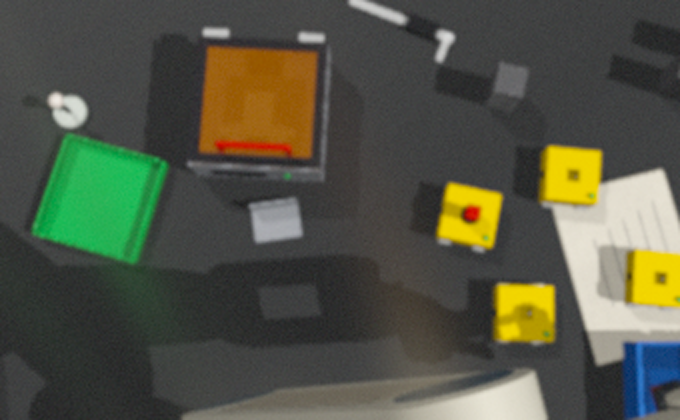

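The plugged unit is at (375,227) in top and (258,225) in scene. It is also the leftmost of the yellow units. The red bar is at about (267,195) in top and the tray at (190,220). Next I'll get the precise poses.

```bash
cat > fit.py <<'E'
from h import *
from scipy.optimize import minimize
im={c:cv2.imread(f"pics/{c}0.png")[:,:,::-1] for c in("scene","top")}
def hullmask(c,P):
    q=proj(c,P); m=np.zeros((1600,2560),np.uint8)
    cv2.fillConvexPoly(m,cv2.convexHull(np.round(q*4+1.5).astype(np.int32)),1); return cv2.resize(m.astype(np.float32),(640,400),interpolation=cv2.INTER_AREA)
def box(x,y,yaw,dx,dy,z0,z1):
    P=np.array([[a*dx/2,b*dy/2,z] for a in(-1,1) for b in(-1,1) for z in(z0,z1)])
    c,s=np.cos(yaw),np.sin(yaw); return P@np.array([[c,s,0],[-s,c,0],[0,0,1]])+[x,y,0]
def fit(masks,x0,dims):
    def f(p):
        e=0
        for c,m in masks.items():
            h=hullmask(c,box(p[0],p[1],p[2],*dims)); e+=1-np.minimum(h,m).sum()/np.maximum(h,m).sum()
        return e/len(masks)
    best=None
    for yaw in np.arange(-.7,.8,.2):
        r=minimize(f,[x0[0],x0[1],yaw],method="Nelder-Mead",options=dict(initial_simplex=[[x0[0],x0[1],yaw],[x0[0]+.01,x0[1],yaw],[x0[0],x0[1]+.01,yaw],[x0[0],x0[1],yaw+.15]],xatol=1e-4,fatol=1e-5))
        if best is None or r.fun<best.fun: best=r
    return best.x,best.fun
def near(m,uv,r):
    o=np.zeros_like(m);u,v=map(int,uv);o[v-r:v+r,u-r:u+r]=m[v-r:v+r,u-r:u+r];return o
def hull(m):
    o=np.zeros(m.shape,np.uint8);k=np.argwhere(m)[:,::-1].astype(np.int32);cv2.fillConvexPoly(o,cv2.convexHull(k),1);return o.astype(np.float32)
I={c:a.astype(int) for c,a in im.items()}
red={c:(a[...,0]>90)&(a[...,1]<.45*a[...,0])&(a[...,2]<.45*a[...,0]) for c,a in I.items()}
yel={c:(a[...,0]>70)&(a[...,1]>.65*a[...,0])&(a[...,2]<.55*a[...,0]) for c,a in I.items()}
grn={c:(a[...,1]>50)&(a[...,0]<.6*a[...,1])&(a[...,2]<.75*a[...,1]) for c,a in I.items()}
big=lambda m:(lambda n,l,s,_:l==1+np.argmax(s[1:,4]))(*cv2.connectedComponentsWithStats(m.astype(np.uint8)))
if __name__=="__main__":
    yt=big(near(yel["top"],(375,227),22)); print("yellow px",yt.sum())
    print("interlock top",fit({"top":hull(yt)},(.424,-.316),(.09,.09,0,.05)))
    gt=big(near(grn["top"],(190,220),50)); print("tray",gt.sum(),fit({"top":hull(gt)},(.46,.318),(.18,.18,0,.03)))
    for c,uv in(("top",(375,227)),("scene",(258,225))):
        m=big(near(red[c],uv,12)); k=np.argwhere(m)[:,::-1]; print("plug",c,m.sum(),k.mean(0),k.min(0),k.max(0),atz(c,k.mean(0),.073 if c=="scene" else .088))
    for c,uv in(("top",(268,194)),("scene",(369,178))):
        m=big(near(red[c],uv,28)); k=np.argwhere(m)[:,::-1]; r=cv2.minAreaRect(k.astype(np.float32)); print("bar",c,m.sum(),k.mean(0),r,atz(c,k.mean(0),.146))
        if c=="top":
            L=cv2.fitLine(k.astype(np.float32),cv2.DIST_HUBER,0,.01,.01).ravel(); a=atz(c,L[2:]-L[:2]*15,.146);b=atz(c,L[2:]+L[:2]*15,.146);d=b-a;print("bar yaw of y axis",np.arctan2(-d[0],d[1]),np.arctan2(d[0],-d[1]))
    b=regions_of("scanbox","top"); 
    print("box",fit({"top":hull(b[0]["region"])},(.62,.035),(.22,.22,0,.105)))
E
python3 fit.py
```

```text
yellow px 826
interlock top (array([ 0.4428447 , -0.31586136,  1.383073  ]), np.float64(0.1405002474784851))
tray 3084 (array([ 0.46608432,  0.31812341, -0.25251208]), np.float64(0.08821338415145874))
plug top 49 [375.32653061 226.53061224] [372 223] [379 230] [ 0.4361958 -0.3105898  0.088    ]
plug scene 100 [257.01 224.85] [253 218] [261 232] [ 0.43954007 -0.31482532  0.073     ]
bar top 181 [266.02209945 192.84530387] ((266.0241394042969, 193.58966064453125), (38.28676223754883, 6.694310665130615), 3.3664605617523193) [0.5321834  0.04349362 0.146     ]
bar yaw of y axis 3.0973094257285583 -0.04428322786123492
bar scene 216 [367.63888889 176.21296296] ((367.7048645019531, 177.9307861328125), (11.507928848266602, 37.21992874145508), 62.59242630004883) [0.54019647 0.03117248 0.146     ]
box (array([ 0.61616425,  0.04040798, -0.03293466]), np.float64(0.06593906879425049))
```

Emit:
move_arm(
  commands=[
    [0,0,0,1,-0.6,0,-0.2],
    [0,0,0,1,-0.6,0,-0.2],
    [0,0,0,1,-0.6,0,-0.2],
    [0,0,0,1,-0.6,0,-0.2],
    [0,0,0,1,-0.6,0,-0.2],
  ],
  force=30,
)

```text
time_s: 1.37
tcp_pos: [0.2865, -0.4753, 0.2228]
tcp_rot: [3.141, -0.0, 0.266]
contact_force: [0.3, -1.0, -1.0]
opening: 0.658
finger_force: 0.0
```

Emit:
move_arm(
  commands=[
    [0,0,0,1,-0.6,0,-0.2],
    [0,0,0,1,-0.6,0,-0.2],
    [0,0,0,1,-0.6,0,-0.2],
    [0,0,0,1,-0.6,0,-0.2],
    [0,0,0,1,-0.6,0,-0.2],
  ],
)

```text
time_s: 1.78
tcp_pos: [0.4077, -0.3488, 0.2229]
tcp_rot: [3.141, -0.0, 0.267]
contact_force: [-0.4, -0.2, -0.6]
opening: 0.598
finger_force: 0.0
```

Emit:
move_arm(
  commands=[
    [0,0,0,0.7,-0.4,0.3,-0.2],
    [0,0,1,0,0,0,-0.2],
    [0,0,1,0,0,0,-0.2],
    [0,0,1,0,0,0,-0.2],
    [0,0,1,0,0,0,-0.2],
  ],
)

```text
time_s: 2.2
tcp_pos: [0.4241, -0.3327, 0.2137]
tcp_rot: [3.142, -0.0, -0.137]
contact_force: [1.0, -0.7, 0.1]
opening: 0.6
finger_force: 0.0
```

Run:
```python
from fit import *
yt=big(near(yel["top"],(375,227),22)); ys=big(near(yel["scene"],(259,236),26))
print(fit({"scene":hull(ys),"top":hull(yt)},(.44,-.315),(.09,.09,0,.05)))
print(fit({"scene":hull(ys)},(.44,-.315),(.09,.09,0,.05)),[np.argwhere(m).min(0).tolist()+np.argwhere(m).max(0).tolist() for m in(yt,ys)])
# zoomed live view with predicted outline
a=shot("scene","a")
o=np.zeros((0,0))
P=box(.44,-.3145,-.17,.024,.024,.054,.092);q=proj("scene",P)
b=cv2.resize(a[170:290,190:330,::-1],None,fx=5,fy=5,interpolation=cv2.INTER_CUBIC)
for B in(box(.4415,-.3152,-.17,.09,.09,0,.05),P):
    for u,v in (proj("scene",B)-[190,170]+.5)*5: cv2.circle(b,(int(u),int(v)),3,(255,0,0),-1)
cv2.imwrite("pics/ac.png",b)
```

```text
(array([ 0.44049192, -0.31431158, -0.09517046]), np.float64(0.13121119141578674))
(array([ 0.43896833, -0.3130623 , -0.09268339]), np.float64(0.10657709836959839)) [[211, 357, 244, 391], [216, 238, 256, 279]]
```

View pics/ac.png

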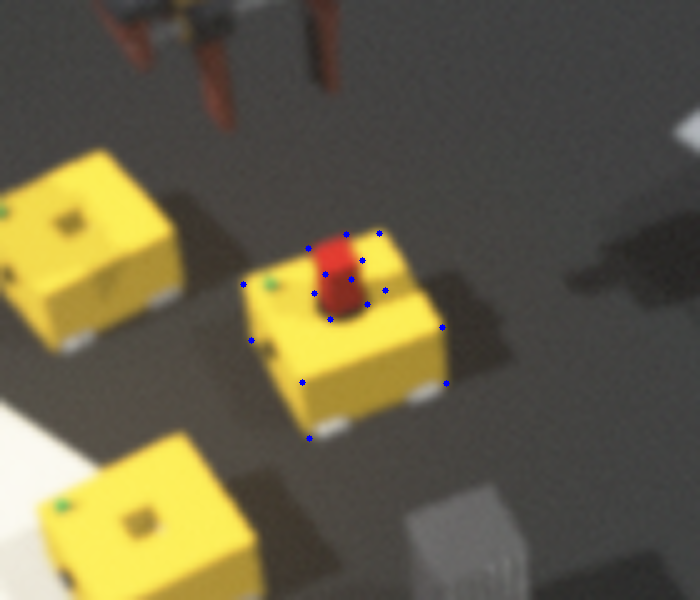

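The plug fit matches the picture: grip top near crop (334,250), collar near (340,312). Descending now.

Emit:
move_arm(
  commands=[
    [0,0,0,0.45,-0.67,0.5,-0.2],
    [0,0,0,0,0,1,-0.2],
    [0,0,0,0,0,1,-0.2],
    [0,0,0,0,0,1,-0.2],
    [0,0,0,0,0,0.6,-0.2],
  ],
)

```text
time_s: 2.67
tcp_pos: [0.4388, -0.314, 0.0882]
tcp_rot: [-3.14, 0.002, -0.131]
contact_force: [0.1, 1.1, 1.1]
opening: 0.601
finger_force: 0.0
```

Emit:
move_arm(
  commands=[
    [0,0,0,0,0,0.5,-0.2],
    [0,0,0,0,0,0.5,-0.2],
    [0,0,0,0,0,0,1],
    [0,0,0,0,0,0,1],
    [0,0,0,0,0,0,1],
  ],
)

```text
time_s: 3.08
tcp_pos: [0.4403, -0.3153, 0.0614]
tcp_rot: [3.141, -0.001, -0.132]
contact_force: [-1.1, -0.1, -0.0]
opening: 0.412
finger_force: 0.0
```

Emit:
move_arm(
  commands=[
    [0,0,0,0,0,0,1],
    [0,0,0,0,0,0,1],
    [0,0,0,0,0,0,1],
    [0,0,0,0,0,0,1],
    [0,0,0,0,0,0,1],
  ],
)

```text
time_s: 3.5
tcp_pos: [0.4401, -0.3147, 0.0615]
tcp_rot: [-3.141, -0.001, -0.133]
contact_force: [-0.0, 3.7, 6.5]
opening: 0.265
finger_force: 29.9
```

Emit:
move_arm(
  commands=[
    [0,0,0,0,0,-0.15,1],
    [0,0,0,0,0,-0.15,1],
    [0,0,0,0,0,-0.15,1],
    [0,0,0,0,0,-0.15,1],
    [0,0,0,0,0,-0.2,1],
  ],
  force=45,
)

```text
time_s: 3.92
tcp_pos: [0.44, -0.3151, 0.0854]
tcp_rot: [3.141, -0.0, -0.133]
contact_force: [-0.3, 1.9, -2.1]
opening: 0.27
finger_force: 44.9
```

Emit:
move_arm(
  commands=[
    [0,0,0,0,0,-0.3,1],
    [0,0,0,0,0,-0.4,1],
    [0,0,0,0,0,-0.4,1],
    [0,0,0,0,0,-0.5,1],
    [0,0,0,0,0,-0.5,1],
  ],
)

```text
time_s: 4.33
tcp_pos: [0.44, -0.3153, 0.1496]
tcp_rot: [3.141, -0.001, -0.133]
contact_force: [0.7, 0.4, -0.3]
opening: 0.272
finger_force: 44.9
```

Emit:
move_arm(
  commands=[
    [0,0,0,0,0,-0.8,1],
    [0,0,0,0,0,-0.8,1],
    [0,0,0,0,0,-0.8,1],
    [0,0,0,0,0,-0.5,1],
    [0,0,0,0,0,0,1],
  ],
)

```text
time_s: 4.75
tcp_pos: [0.4417, -0.3165, 0.2395]
tcp_rot: [3.137, -0.007, -0.133]
contact_force: [1.0, -0.1, -0.7]
opening: 0.27
finger_force: 44.9
```

Run:
```python
from h import *
a=shot("scene","b");cv2.imwrite("pics/bc.png",cv2.resize(a[130:290,190:400,::-1],None,fx=3,fy=3))
s=sense();print(s["tcp_pos"],s["opening"],s["joint_positions"])
```

```text
[ 0.4408689  -0.31581218  0.23737349] 0.27172820405554143 [-6.43457488e-01  2.81966341e-01  1.80375792e+00 -1.93767982e-04
  1.05054713e+00  1.06066416e+00]
```

View pics/bc.png

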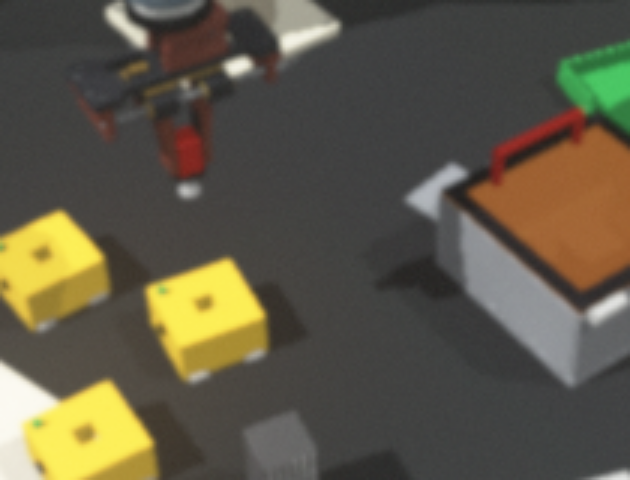

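The plug is out and held (crop (187,150)). The socket at (205,303) is empty. Carrying it to the tray.

Emit:
move_arm(
  commands=[
    [0,0,0,-0.05,-0.5,0,1],
    [0,0,0,-0.09,-1,0,1],
    [0,0,0,-0.09,-1,0,1],
    [0,0,0,-0.09,-1,0,1],
    [0,0,0,-0.09,-1,0,1],
  ],
)

```text
time_s: 5.22
tcp_pos: [0.4442, -0.1772, 0.2333]
tcp_rot: [-3.141, 0.003, -0.134]
contact_force: [-0.1, -0.6, -0.7]
opening: 0.27
finger_force: 44.9
```

Emit:
move_arm(
  commands=[
    [0,0,0,-0.09,-1,0,1],
    [0,0,0,-0.09,-1,0,1],
    [0,0,0,-0.09,-1,0,1],
    [0,0,0,-0.09,-1,0,1],
    [0,0,0,-0.09,-1,0,1],
  ],
)

```text
time_s: 5.63
tcp_pos: [0.4505, -0.027, 0.2334]
tcp_rot: [3.142, 0.003, -0.133]
contact_force: [0.3, -0.6, -1.4]
opening: 0.269
finger_force: 44.9
```

Emit:
move_arm(
  commands=[
    [0,0,0,-0.09,-1,0,1],
    [0,0,0,-0.09,-1,0,1],
    [0,0,0,-0.09,-1,0,1],
    [0,0,0,-0.09,-1,0,1],
    [0,0,0,-0.09,-1,0,1],
  ],
)

```text
time_s: 6.05
tcp_pos: [0.4569, 0.1232, 0.2334]
tcp_rot: [3.141, 0.003, -0.133]
contact_force: [0.6, -1.8, -0.5]
opening: 0.272
finger_force: 44.9
```

Emit:
move_arm(
  commands=[
    [0,0,0,-0.09,-1,0,1],
    [0,0,0,-0.09,-1,0,1],
    [0,0,0,-0.09,-1,0,1],
    [0,0,0,-0.09,-1,0,1],
    [0,0,0,-0.09,-1,0,1],
  ],
)

```text
time_s: 6.47
tcp_pos: [0.4634, 0.2733, 0.2332]
tcp_rot: [3.14, 0.002, -0.133]
contact_force: [0.3, -0.3, -0.0]
opening: 0.269
finger_force: 44.9
```

Emit:
move_arm(
  commands=[
    [0,0,0,-0.09,-0.8,0,1],
    [0,0,0,-0.05,-0.4,0.2,1],
    [0,0,0,0,0,0.5,1],
    [0,0,0,0,0,0.5,1],
    [0,0,0,0,0,0.5,1],
  ],
)

```text
time_s: 6.88
tcp_pos: [0.4644, 0.3077, 0.1816]
tcp_rot: [3.14, 0.002, -0.132]
contact_force: [-0.3, -0.9, -0.7]
opening: 0.271
finger_force: 44.9
```

Emit:
move_arm(
  commands=[
    [0,0,0,0,0,1,1],
    [0,0,0,0,0,1,1],
    [0,0,0,0,0,1,1],
    [0,0,0,0,0,0.8,1],
    [0,0,0,0,0,0.4,1],
  ],
)

```text
time_s: 7.3
tcp_pos: [0.4628, 0.3061, 0.0536]
tcp_rot: [3.137, 0.005, -0.133]
contact_force: [-1.3, -1.0, -1.0]
opening: 0.269
finger_force: 44.9
```

Emit:
move_arm(
  commands=[
    [0,0,0,0,0,0.2,1],
    [0,0,0,0,0,0,1],
    [0,0,0,0,0,0,-0.2],
    [0,0,0,0,0,0,-0.2],
    [0,0,0,0,0,0,-0.2],
  ],
)

```text
time_s: 7.72
tcp_pos: [0.4668, 0.3087, 0.0531]
tcp_rot: [-3.14, -0.002, -0.133]
contact_force: [-0.2, -0.7, -1.2]
opening: 0.456
finger_force: 0.0
```

Emit:
move_arm(
  commands=[
    [0,0,0,0,0,0,-0.2],
    [0,0,0,0,0,0,-0.2],
    [0,0,0,0,0,-0.5,-0.2],
    [0,0,0,0,0,-0.7,-0.2],
    [0,0,0,0,0,-1,-0.2],
  ],
)

```text
time_s: 8.13
tcp_pos: [0.4646, 0.3074, 0.117]
tcp_rot: [3.139, 0.003, -0.133]
contact_force: [0.4, 1.6, -1.1]
opening: 0.599
finger_force: 0.0
```

Emit:
move_arm(
  commands=[
    [0,0,0,0,0,-1,-0.2],
    [0,0,0,0,0,-1,-0.2],
    [0,0,0,0,0,-1,-0.2],
    [0,0,0,0,0,-1,-0.2],
    [0,0,0,0,0,-0.5,-0.2],
  ],
)

```text
time_s: 8.55
tcp_pos: [0.4671, 0.3089, 0.257]
tcp_rot: [-3.138, -0.004, -0.133]
contact_force: [0.7, 0.8, 0.0]
opening: 0.597
finger_force: 0.0
```

Run:
```python
from h import *
a=shot("scene","d");cv2.imwrite("pics/dc.png",cv2.resize(a[100:260,300:510,::-1],None,fx=3,fy=3))
s=sense();print(s["tcp_pos"],s["opening"],s["joint_positions"])
print([(d["p"],d["uv"],atz("scene",d["uv"],.015)) for d in regions_of("plug_grip","scene")])
```

```text
[0.46797226 0.30954845 0.25875341] 0.6020779849483567 [5.63181659e-01 2.84447661e-01 1.74578039e+00 4.99382386e-06
 1.10268490e+00 2.26716348e+00]
[(0.49, [408.2, 157.2], array([0.44435085, 0.32954075, 0.015     ]))]
```

View pics/dc.png

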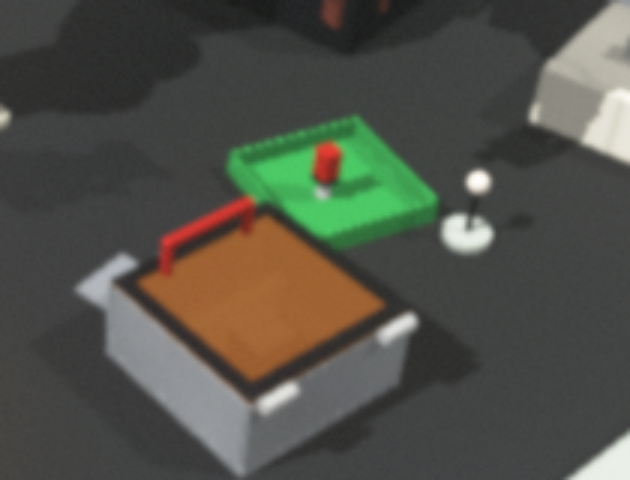

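The plug stands upright in the tray (crop (327,165)), and the other objects haven't moved. Next, the guard bar (crop (165,242) to (250,203)).

Emit:
move_arm(
  commands=[
    [0,0,-1,0.34,0.85,0,-0.2],
    [0,0,1,0.34,0.85,0,-0.2],
    [0,0,0,0.34,0.85,0,-0.2],
    [0,0,0,0.34,0.85,0,-0.2],
    [0,0,0,0.34,0.85,0,-0.2],
  ],
)

```text
time_s: 9.07
tcp_pos: [0.5014, 0.1744, 0.2513]
tcp_rot: [3.141, 0.002, -0.133]
contact_force: [0.3, 0.3, -0.7]
opening: 0.601
finger_force: 0.0
```

Emit:
move_arm(
  commands=[
    [0,0,0,0.34,0.85,0,-0.2],
    [0,0,0,0.34,0.85,0,-0.2],
    [0,0,0,0.34,0.85,0,-0.2],
    [0,0,0,0.34,0.85,0,-0.2],
    [0,0,0,0.34,0.85,0,-0.2],
  ],
)

```text
time_s: 9.48
tcp_pos: [0.535, 0.0413, 0.2513]
tcp_rot: [3.141, 0.002, -0.133]
contact_force: [1.5, -0.1, -0.4]
opening: 0.601
finger_force: 0.0
```

Emit:
move_arm(
  commands=[
    [0,0,-1,0,0,0,-0.2],
    [0,0,-1,0,0,0,-0.2],
    [0,0,-1,0,0,0,-0.2],
    [0,0,-1,0,0,0,-0.2],
    [0,0,-1,0,0,0,-0.2],
  ],
)

```text
time_s: 9.9
tcp_pos: [0.5348, 0.0424, 0.2511]
tcp_rot: [-3.141, 0.002, 0.371]
contact_force: [0.2, -0.1, -0.3]
opening: 0.604
finger_force: 0.0
```

Emit:
move_arm(
  commands=[
    [0,0,-1,0,0,0,-0.2],
    [0,0,-1,0,0,0,-0.2],
    [0,0,-1,0,0,0,-0.2],
    [0,0,-1,0,0,0,-0.2],
    [0,0,-1,0,0,0,-0.2],
  ],
)

```text
time_s: 10.32
tcp_pos: [0.5348, 0.0426, 0.2511]
tcp_rot: [-3.14, 0.002, 0.872]
contact_force: [-0.8, 0.0, 0.4]
opening: 0.602
finger_force: 0.0
```

Emit:
move_arm(
  commands=[
    [0,0,-1,0,0,0,-0.2],
    [0,0,-1,0,0,0,-0.2],
    [0,0,-1,0,0,0,-0.2],
    [0,0,-1,0,0,0,-0.2],
    [0,0,-1,0,0,0,-0.2],
  ],
)

```text
time_s: 10.73
tcp_pos: [0.5348, 0.0426, 0.2511]
tcp_rot: [-3.139, 0.001, 1.372]
contact_force: [-0.0, -0.8, -0.1]
opening: 0.6
finger_force: 0.0
```

Run:
```python
from h import *
for c,a,b in(("scene",(355,180.7),(383.3,167.7)),("top",(248.5,193.3),(285,194.8))):
    A,B=atz(c,a,.146),atz(c,b,.146);d=A-B if A[1]>B[1] else B-A
    print(c,(A+B)/2,np.linalg.norm(d),"yaw",np.arctan2(-d[0],d[1]))
for p in[(.534,.043)]: print(proj("scene",[[.534,.043,.146],[.536,-.012,.146],[.532,.098,.146]]),proj("top",[[.534,.043,.146],[.536,-.012,.146],[.532,.098,.146]]))
s=sense();print(s["tcp_pos"],s["tcp_rot"])
```

```text
scene [0.53607843 0.04213453 0.146     ] 0.11099272405798685 yaw -0.07713000984694489
top [0.52832266 0.0410821  0.146     ] 0.11557377963880049 yaw -0.02943539110763953
[[369.10540137 173.65392122]
 [356.21222371 181.24586198]
 [381.57379693 166.31225622]] [[266.19669493 192.28562067]
 [283.59329898 191.88194378]
 [248.79166248 192.69177561]]
[0.53479198 0.04264078 0.25112364] [-3.13936377e+00  5.77940636e-04  1.37174142e+00]
```

Emit:
move_arm(
  commands=[
    [0,0,-1,0,0,0,-0.2],
    [0,0,-0.58,0,0,0,-0.2],
    [0,0,0,0,0,1,-0.2],
    [0,0,0,0,0,1,-0.2],
    [0,0,0,0,0,0.8,-0.2],
  ],
)

```text
time_s: 11.15
tcp_pos: [0.5343, 0.0426, 0.166]
tcp_rot: [-3.14, 0.0, 1.525]
contact_force: [-0.3, -0.1, -0.7]
opening: 0.603
finger_force: 0.0
```

Emit:
move_arm(
  commands=[
    [0,0,0,0,0,0.7,-0.2],
    [0,0,0,0,0,0.4,-0.2],
    [0,0,0,0,0,0,-0.2],
    [0,0,0,0,0,0,0.4],
    [0,0,0,0,0,0,0.4],
  ],
  force=15,
)

```text
time_s: 11.57
tcp_pos: [0.5358, 0.0427, 0.1358]
tcp_rot: [3.142, -0.0, 1.525]
contact_force: [0.1, -0.3, -0.4]
opening: 0.491
finger_force: 0.0
```

Run:
```python
from h import *
a=shot("scene","e");cv2.imwrite("pics/ec.png",cv2.resize(a[110:240,310:450,::-1],None,fx=4,fy=4))
s=sense();print(s["tcp_pos"],s["tcp_rot"],s["contact_force"],s["opening"])
```

```text
[0.53617667 0.04273208 0.13631155] [ 3.14048434e+00 -1.26190554e-04  1.52484975e+00] [ 0.35028761  0.35860375 -0.20445752] 0.44309744234289433
```

View pics/ec.png

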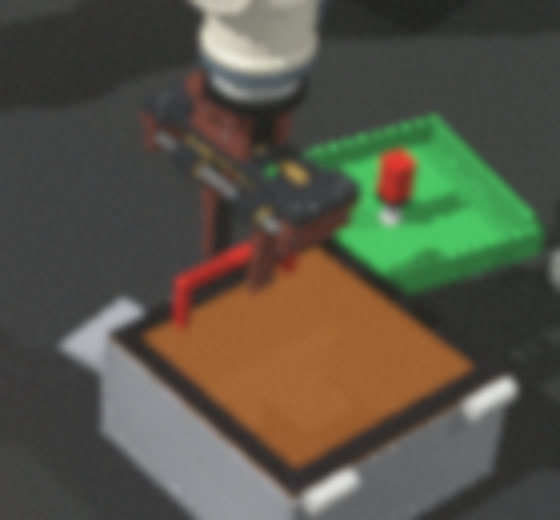

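Fingers straddle the bar, one on each side (crop (215,235) and (260,265)). Closing.

Emit:
move_arm(
  commands=[
    [0,0,0,0,0,0.2,0.4],
    [0,0,0,0,0,0,1],
    [0,0,0,0,0,0,1],
    [0,0,0,0,0,0,1],
    [0,0,0,0,0,0,1],
  ],
  force=20,
)

```text
time_s: 12.03
tcp_pos: [0.5325, 0.0428, 0.1291]
tcp_rot: [-3.135, 0.0, 1.525]
contact_force: [-8.2, 1.6, 3.4]
opening: 0.131
finger_force: 20.0
```

Emit:
move_arm(
  commands=[
    [0,0,0,0,0,0,1],
    [0,0,0,0,0,0,1],
    [0,0,0,0,0,0,1],
    [0,0,0,0,0,0,1],
    [0,0,0,0,0,0,1],
  ],
)

```text
time_s: 12.45
tcp_pos: [0.5325, 0.0428, 0.1291]
tcp_rot: [-3.135, 0.0, 1.525]
contact_force: [-8.4, 1.1, 3.4]
opening: 0.129
finger_force: 20.0
```

Emit:
move_arm(
  commands=[
    [0,0,0,0,0.01,-0.27,1],
    [0,0,0,0,0.04,-0.27,1],
    [0,0,0,0,0.09,-0.27,1],
    [0,0,0,0,0.1,-0.27,1],
    [0,0,0,0,0.12,-0.26,1],
  ],
  force=25,
)

```text
time_s: 12.87
tcp_pos: [0.5468, 0.0422, 0.171]
tcp_rot: [3.142, -0.0, 1.525]
contact_force: [0.2, 0.4, -5.1]
opening: 0.122
finger_force: 25.0
```

Emit:
move_arm(
  commands=[
    [0,0,0,0,0.13,-0.25,1],
    [0,0,0,0,0.14,-0.25,1],
    [0,0,0,0,0.15,-0.24,1],
    [0,0,0,0,0,0,1],
    [0,0,0,0,0,0,1],
  ],
)

```text
time_s: 13.28
tcp_pos: [0.5585, 0.0418, 0.1928]
tcp_rot: [-3.14, -0.0, 1.525]
contact_force: [-5.6, 1.9, -0.8]
opening: 0.128
finger_force: 25.0
```

Emit:
move_arm(
  commands=[
    [0,0,0,0,0.16,-0.23,1],
    [0,0,0,0,0.17,-0.22,1],
    [0,0,0,0,0.18,-0.22,1],
    [0,0,0,0,0.19,-0.21,1],
    [0,0,0,0,0.2,-0.2,1],
  ],
)

```text
time_s: 13.7
tcp_pos: [0.5836, 0.0407, 0.2253]
tcp_rot: [-3.135, -0.0, 1.525]
contact_force: [-14.5, 2.8, 7.2]
opening: 0.127
finger_force: 25.0
```

Emit:
move_arm(
  commands=[
    [0,0,0,0,0.21,-0.19,1],
    [0,0,0,0,0.22,-0.18,1],
    [0,0,0,0,0.22,-0.18,1],
    [0,0,0,0,0,0,1],
    [0,0,0,0,0,0,1],
  ],
)

```text
time_s: 14.12
tcp_pos: [0.6041, 0.0399, 0.2437]
tcp_rot: [-3.138, -0.001, 1.525]
contact_force: [-16.8, 3.1, 15.5]
opening: 0.127
finger_force: 25.0
```

Emit:
move_arm(
  commands=[
    [0,0,0,0,0.0,-0.15,1],
    [0,0,0,0,0.2,-0.15,1],
    [0,0,0,0,0.23,-0.15,1],
    [0,0,0,0,0.24,-0.13,1],
    [0,0,0,0,0.24,-0.12,1],
  ],
)

```text
time_s: 14.53
tcp_pos: [0.6331, 0.0386, 0.2632]
tcp_rot: [-3.14, -0.001, 1.525]
contact_force: [-6.4, 3.9, 2.8]
opening: 0.127
finger_force: 25.0
```

Run:
```python
from h import *
s=sense();print(s["tcp_pos"],s["contact_force"],s["opening"])
shot("top","f");a=shot("scene","f");cv2.imwrite("pics/fc.png",cv2.resize(a[90:240,300:470,::-1],None,fx=4,fy=4))
```

```text
[0.63312016 0.03859735 0.26320653] [-6.36445996  3.94839454  2.76106234] 0.12666782549470307
```

View pics/fc.png

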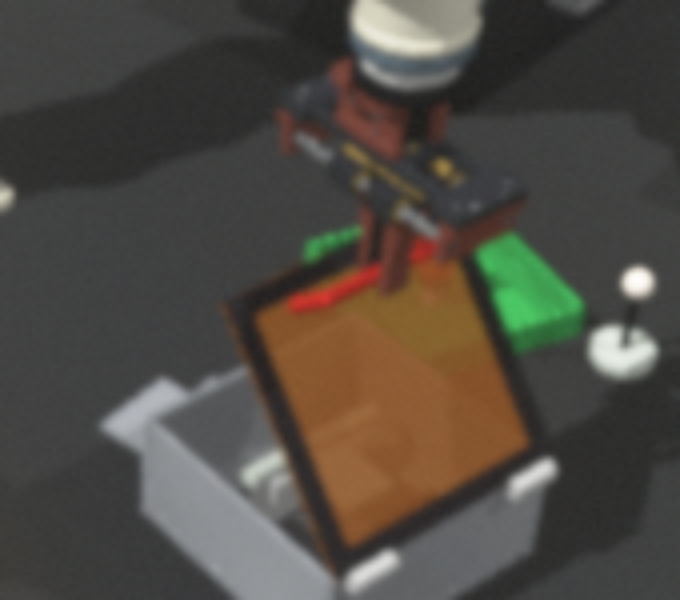

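The guard is raised, with the bar held at crop (390,275). I'll check the angle against the picture and let it settle.

Emit:
move_arm(
  commands=[
    [0,0,0,0,0,0,1],
    [0,0,0,0,0,0,1],
    [0,0,0,0,0,0,1],
    [0,0,0,0,0,0,1],
    [0,0,0,0,0,0,1],
  ],
)

```text
time_s: 15.05
tcp_pos: [0.633, 0.0385, 0.2631]
tcp_rot: [3.141, -0.0, 1.525]
contact_force: [-4.7, 3.6, 2.6]
opening: 0.127
finger_force: 25.0
```

Run:
```python
from h import *
s=sense();print(s["tcp_pos"],s["contact_force"],s["opening"],abs(s["joint_vel"]).max())
yaw=-.045;c,n=np.cos(yaw),np.sin(yaw)
for th in(45,50,55):
    t=np.radians(th);P=[]
    for f,u,y in((.215,.006,-.108),(.215,.006,.108),(.190,.046,-.055)):
        b=-f*np.cos(t)+u*np.sin(t)+.108; z=.1+f*np.sin(t)+u*np.cos(t)
        P.append([.614+c*b-n*y,.040+n*b+c*y,z])
    print(th,((proj("scene",P)-[300,90])*4).round().tolist())
snapshot("scene")
print([(d["p"],d["uv"]) for d in regions_of("plug_grip","top")],[(d["p"],d["uv"]) for d in regions_of("ballstand","scene")+regions_of("riser","scene")+regions_of("bracket","scene")])
```

```text
[0.63296852 0.03850211 0.26307968] [-4.6753512   3.61490289  2.59771154] 0.12696119190105215 0.002039407861411863
45 [[206.0, 302.0], [432.0, 195.0], [308.0, 296.0]]
50 [[220.0, 299.0], [448.0, 190.0], [323.0, 297.0]]
55 [[235.0, 297.0], [464.0, 188.0], [339.0, 301.0]]
[(0.55, [191.8, 216.4])] [(0.46, [458.5, 174.8]), (0.61, [285.5, 288.3]), (0.49, [338.9, 193.4])]
```

```bash
python3 -c "
from rig import *
print(close_job())"
```

```text
the job is handed in; nothing more can be done
None
```

The red plug is out and standing in the green tray, and the guard is held steady at about 50 degrees by its red bar; the job was handed in after about 15 s, with the ball stand, riser and bracket not touched.

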